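Knock the brace pin home and hang up the mallet

TASK

Take the orange-handled mallet and drive the yellow-headed pin of the slanting blue brace foot home with a sharp blow or blows, square along the pin's own slanting line, until it sits tight on its hidden seat (how deep can only be felt), and press on it firmly with the mallet for a moment to be sure that it gives no more. Then hang the mallet on the sloping wooden board, the hole in its handle over the steel peg and its head lying down the slope on the board, and let go. Keep the gripper off the brace foot, and leave the white pill bottle, the yellow tape measure and the coffee mug undisturbed.

Things in the scene. Friction and masses are not known exactly. Their poses are not given: they have to be found in the camera images.
- mallet: Mallet, 0.5 kg +-25%, standing on one face, handle level. Black round head 50 mm in diameter, 70 mm tall between its flat faces; orange handle 22 mm wide (y), 24 mm tall (z), from 22 to 154 mm from the head's axis; at its end a 40x40x14 mm butt with a hole. Origin: centre of the face it stands on. z: up the head's axis; x: from the head along the handle to the hole.
- mallet_grip (a point): Good point to grip the handle (rubber sleeved): its middle line, 56 mm from the head's axis, 35 mm above the lower face. Axes as the mallet's; the fingers close along y on the 22 mm width. Pushing the head on after the pin is tight twists the handle in the fingers (it slips at some 12 to 20 N).
- mallet_eye (a point): Centre of the round 20 mm hole in the butt of the handle, 172 mm from the head's axis, 35 mm above the lower face. The hole runs along the mallet's z, through the 14 mm thick butt. Axes as the mallet's.
- brace_foot: Blue steel foot of a shelf brace, fast on the desk: base plate 130 x 90 x 10 mm and a slanting round socket 42 mm in diameter with a dark 48 mm collar; it leans 30 degrees from vertical towards the foot's own -x, which is roughly the robot's right. Origin: on the desk, near the socket's root. z up.
- pin_top (a point): Middle of the top of the pin's domed yellow head (17 mm in diameter). z points out of the socket along the pin, 30 degrees from vertical; x is square to the pin, pointing up the slope; y is level. It moves along -z as the pin goes in. It is 42.5 mm above the collar's face with the pin fully out.
- lock_pin (a joint): How far the sprung pin is driven in (m): 0 fully out; it starts between 0 and 0.003. Hidden in the socket, somewhere between 0.010 and 0.027, it meets its seat, a stiff rubber cushion (3 N more for each mm, springing back). Until there it gives way at 3 to 4.5 N, plus about 1 N in a fast blow, and stays where driven. A firm push is 8 to 12 N; a blow is sharp if the pin moves at 0.05 m/s.
- tool_board: Plywood tool board, fast on the desk, 120 mm wide and 270 mm long, sloping 35 degrees: the low edge is on its own -x side (roughly towards the desk's middle), the high edge at the right. Origin: on the desk, under about its middle. z up.
- peg_foot (a point): Foot of the steel peg on the board's surface, on its middle line, 238 mm up the slope from the low edge. z runs out along the peg, square to the board (35 degrees from vertical); x up the slope, y level. The peg is 10 mm in diameter, 66 mm long, with a tapered tip. With the head's face on the board the mallet's hole is 35 mm above the surface.
- pill_bottle: White pill bottle with blue cap, 42 mm in diameter, 76 mm tall, standing. Origin: centre of its underside.
- tape_measure: Yellow tape measure, 38 x 84 x 64 mm, standing. Origin: centre of its underside.
- coffee_mug: White spotted mug, 78 x 114 x 93 mm, standing. Origin: centre of its underside.

How it is judged:
By the outcome, as a careful person would: the job done as asked, in the order asked, and still so for the second after the job is handed in, with the robot touching nothing.
It also fails if it takes over 66 s, if anything falls off the work surface, if the arm or the gripper's body presses on something with over 40 N, if the wrist force passes 120 N, or if a joint passes its speed limit or range.

ROBOT

A 7-joint arm with a two-finger parallel gripper is mounted at the origin on a cart in front of the work surface, level with it; the furniture and walls round the work are solid. World frame = base frame: x ahead of the robot, y to its left, z up, the work surface at z = 0. Lengths are in m, angles in rad, forces in N, time in s.
With the tool pointing down it reaches from about 0.425 to 0.925 m from the base axis. Payload 6.8 kg.
Tool frame: the origin (TCP) lies on the centre line of the jaws, within the pads' length; the fingertips stand 25 mm ahead of it and the grasp point (between the pads) lies 6 mm ahead of it; z points along the fingers, y is the line along which they close (so a half turn about z gives the same grasp; the last joint's range is limited). The gripper opens to 85 mm and grips with 20 to 120 N. Pads are 22 mm wide; open, the fingers measure 114 mm over their backs; the gripper's body (76 mm by 85 mm) begins 54 mm behind the grasp point. The pads swing forward as they close: fully open they stand 13 mm farther back than shut.
Start: joints at [1.2, 0.477, 0.022, 1.555, -0.011, 1.109, -0.083], TCP at [0.175, -0.652, 0.256] pointing down, gripper open.
Joint ranges: [-2.96, 2.96], [-0.34, 2.1], [-1.41, 1.46], [0.24, 2.44], [-1.37, 4.51], [0.17, 1.92], [-2.96, 2.96]. Speed limits (rad/s): [2.39, 2.39, 3.14, 3.14, 3.14, 3.14, 3.14].

INTERFACE

Orientations are given as a rotation vector (axis times angle).
In Python, from bench import status, imaging, workorder gives the robot as it stands.
- The arm moves only by the tool send_rows, never from a script. Its argument "steps" is a list of rows, each an object of numbers: "dx", "dy", "dz": the shift along the tool's x, y, z in cm; "yaw": the turn about the tool's z in degrees; "gripper": the opening, from 0 (shut) to 1 (fully open). A call has 1 to 5 rows; each row is the pose to reach, as a shift and turn from the pose commanded when the call began, along the tool's axes at that moment; what a row does not reach only later rows make up. A row lasts 1/8 s, in which the tool goes at most 62.5 mm and 10.7 degrees, less where a joint would pass 70% of its speed; a pose out of reach is approached as far as the arm can. A call with a gripper value outside its range is refused whole. The fingers move at their own pace and stop on an object; "force" is the grip in N (left out, the last holds). Time passes only in rows, so rows that repeat a pose let the fingers close. It gives the time, the measured TCP pose, the force, the opening and the grip force at its end, in the units of the state.
- status.get_obs(): the state, without advancing time (a new reading comes with each control period).
- imaging.grab_frame(name): name is "scene" or "top" or "wrist"; returns a dict with "color" (420x560x3 uint8, red, green, blue), "depth" (420x560 float32, m along the optical axis (not along the pixel's ray), 0 where there is no reading), "K" (3x3 intrinsics, pixels), "R" (3x3) and "t" (3): a world point X has camera coordinates R X + t. Camera axes: x right, y down, z forward; pixel columns grow to the right and rows downward; lengths in m; the calibration is good to about 2 mm. A picture is of the moment at which its call begins.
- workorder.hand_in(): hands the job in; it is judged then, once.
The state is a dict: "clock": time; "joints": joint angles; "qvel": joint speeds; "tau": joint torques, N m; "tcp_pos": TCP position; "orientation": TCP orientation; "contact_force": force on the tool from outside, world axes, zero at the start; "moment": the same for the moment, N m; "grip_width": finger opening in m; "gripper_force": force on a finger pad.
Only numpy, scipy, OpenCV 4.12 (cv2) and the standard library are available. Lean on these libraries where they do the work, as an engineer would, in place of code of your own. Each camera call takes 0.05 s, during which the arm holds its last target. There are 200 camera calls.

## Working session

There is one attempt and no reset: what is moved stays moved. The work goes in short steps, Python scripts to look and compute and a tool call to move; the robot and the scene stay as the last step left them, time stands still between calls to the robot, and variables do not carry over. Pictures are saved under pics/ and viewed, at most 10 in all, crops included, and the job is handed in when it is done.

Besides the shell and the picture viewer there is one more tool, called by a JSON object that holds its "fn" and its "kwargs", one argument or row to a line. send_rows: Moves the arm, as the interface text tells. Its arguments: {"type":"object","properties":{"steps":{"type":"array"},"force":{"type":"number"}},"required":["steps"]}

```bash
ls; mkdir -p pics; cat > h.py <<'E'
import numpy as np, cv2
from bench import status, imaging, workorder
def save(n,f):
    cv2.imwrite(f'pics/{n}.png',cv2.cvtColor(f['color'],cv2.COLOR_RGB2BGR)); np.savez(f'pics/{n}.npz',**f)
def cloud(f):
    d=f['depth'];v,u=np.mgrid[:d.shape[0],:d.shape[1]]
    K=f['K'];c=np.stack([(u-K[0,2])/K[0,0]*d,(v-K[1,2])/K[1,1]*d,d],-1)
    X=(c-f['t'])@f['R']; X[d==0]=np.nan; return X
def ray(f,u,v):
    K=f['K'];d=f['R'].T@np.array([(u-K[0,2])/K[0,0],(v-K[1,2])/K[1,1],1]); return -f['R'].T@f['t'],d/np.linalg.norm(d)
def tri(rs):
    A=sum(np.eye(3)-np.outer(d,d) for o,d in rs); b=sum((np.eye(3)-np.outer(d,d))@o for o,d in rs); return np.linalg.solve(A,b)
def proj(f,X):
    c=f['K']@(f['R']@np.asarray(X)+f['t']); return c[:2]/c[2]
def load(n): return dict(np.load(f'pics/{n}.npz'))
E
python3 - <<'E'
from h import *
print(status.get_obs())
for n in('scene','top'): save(n,imaging.grab_frame(n))
a=cv2.imread('pics/scene.png')
E
```

```text
pics
{'clock': 0.0, 'joints': array([ 1.19987591,  0.4778286 ,  0.02237184,  1.55646358, -0.01147284,
        1.10930237, -0.08312474]), 'qvel': array([ 0.00047241,  0.00078737, -0.00069002,  0.00198121, -0.00027088,
       -0.00045051,  0.00060856]), 'tau': array([-1.71943339e-04, -5.96455729e+01,  1.60743535e+00, -2.81191599e+01,
        1.23903563e-02,  9.47852415e-03, -1.88674522e-05]), 'tcp_pos': array([ 0.17518672, -0.65129685,  0.25530209]), 'orientation': array([-3.11270066e+00, -4.11380404e-01,  6.62927224e-04]), 'contact_force': array([-0.05926234, -0.03849621,  0.05740775]), 'moment': array([-0.06158166, -0.05255701, -0.03418782]), 'gripper_force': 0.0, 'grip_width': 0.08528713798105095}
```

View pics/scene.png

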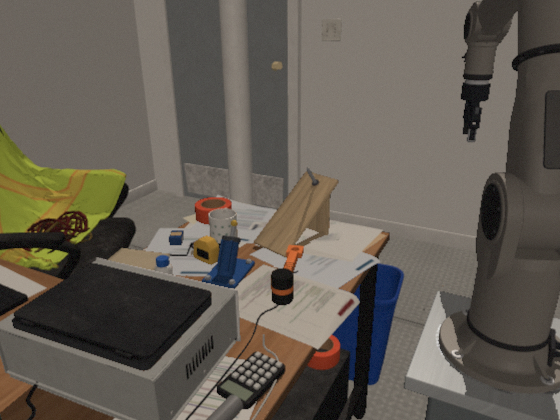

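View pics/top.png

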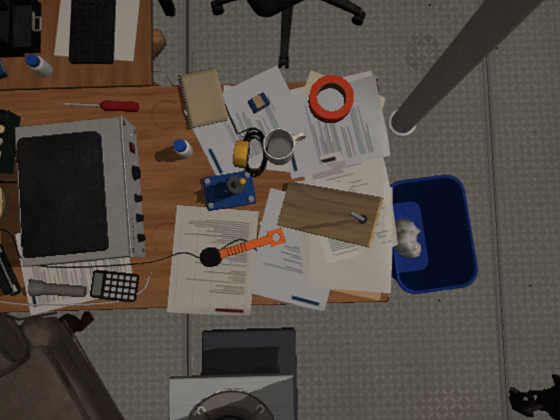

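```bash
python3 - <<'E'
from h import *
a=cv2.imread('pics/top.png')[140:280,160:400]; b=cv2.imread('pics/scene.png')[160:310,140:400]
cv2.imwrite('pics/z.png',np.vstack([cv2.resize(a,(780,455),interpolation=cv2.INTER_CUBIC)]))
cv2.imwrite('pics/zs.png',cv2.resize(b,(780,450),interpolation=cv2.INTER_CUBIC))
f=load('top');X=cloud(f);print('cam',-f['R'].T@f['t'],-load('scene')['R'].T@load('scene')['t'],f['K'][0,0])
for n,(u,v) in dict(head=(210,257),hole=(278,237),handle=(240,247),pin=(235,184),base=(212,200),board1=(300,205),board2=(370,225),peg=(358,217),bottle=(180,148),tape=(243,155),mug=(280,145),mallet_desk=(200,290),paper=(220,280)).items(): print(n,X[v,u].round(3))
hsv=cv2.cvtColor(f['color'],cv2.COLOR_RGB2HSV); Z=X[...,2]
def m(lo,hi,z0,z1,box):
    k=cv2.inRange(hsv,lo,hi)>0; k&=(Z>z0)&(Z<z1); q=np.zeros_like(k); q[box[1]:box[3],box[0]:box[2]]=1; return k&q
h=m((3,150,120),(16,255,255),.015,.07,(190,220,300,280)); P=X[h]; c=P.mean(0); w=np.linalg.svd(P[:,:2]-c[:2],full_matrices=False)[2][0]
print('handle',h.sum(),c.round(4),'dir deg',np.degrees(np.arctan2(w[1],w[0])),'z',np.percentile(P[:,2],[5,50,95]))
hd=(Z>.055)&(Z<.09);q=np.zeros_like(hd);q[240:275,195:225]=1;P=X[hd&q];print('head',len(P),P.mean(0),P.min(0),P.max(0))
q=np.zeros_like(hd);q[178:248,275:388]=1
bm=(Z>.02)&(Z<.2)&q&(hsv[...,0]<25)&(hsv[...,1]>50); P=X[bm]
for _ in range(3):
    A=np.c_[P[:,:2],np.ones(len(P))];s=np.linalg.lstsq(A,P[:,2],rcond=None)[0];r=P[:,2]-A@s;P=P[abs(r)<.008]
n=np.array([-s[0],-s[1],1]);n/=np.linalg.norm(n);print('board n',n,'tilt',np.degrees(np.arccos(n[2])),'dir up',np.degrees(np.arctan2(s[1],s[0])),s,len(P),abs(r).mean())
up=np.array([s[0],s[1],0]);up/=np.linalg.norm(up);lat=np.array([-up[1],up[0],0]);upS=np.cross(lat,n)*1;upS*=np.sign(upS[2])
print('along',np.percentile(P@upS,[0.3,99.7]),'lat',np.percentile(P@lat,[.3,99.7]),'upS',upS,'lat',lat)
bl=m((100,120,40),(125,255,255),-.01,.03,(195,165,262,215));cs=np.argwhere(bl)[:,::-1].astype(np.float32)
P=X[bl];r=cv2.minAreaRect((P[:,:2]*1000).astype(np.float32));print('base rect',r,np.median(P[:,2]))
ye=m((18,100,100),(35,255,255),.05,.25,(215,165,262,215));print('pin yellow',ye.sum(),X[ye].mean(0) if ye.any() else '',np.argwhere(ye).mean(0))
E
```

```text
cam [ 0.46337643 -0.14577769  1.28198226] [0.03804599 0.8612891  0.6199029 ] 489.2796180001167
head [0.456 0.037 0.071]
hole [ 0.502 -0.131 -0.003]
handle [ 0.478 -0.035  0.044]
pin [ 0.631 -0.03   0.098]
base [0.604 0.039 0.008]
board1 [ 0.58  -0.189  0.049]
board2 [ 0.519 -0.344  0.161]
peg [ 0.536 -0.314  0.184]
bottle [0.729 0.107 0.079]
tape [ 0.711 -0.048  0.058]
mug [ 0.744 -0.143  0.009]
mallet_desk [0.371 0.075 0.003]
paper [0.395 0.023 0.001]
handle 524 [ 0.4869 -0.0716  0.045 ] dir deg -74.76156949231458 z [0.03983472 0.04513316 0.05002598]
head 324 [0.45673211 0.03864549 0.06941623] [0.43343133 0.01426732 0.05596395] [0.48045805 0.06333645 0.07487847]
board n [0.17279233 0.54487613 0.82051984] tilt 34.86313416923841 dir up -107.59497784395417 [-0.21058885 -0.66406211  0.04287853] 4459 0.0019569585955232813
along [-0.01545055  0.24431594] lat [0.51789382 0.66798076] upS [-0.24803194 -0.7821336   0.57161804] lat [ 0.95321717 -0.30228634  0.        ]
base rect ((642.3245239257812, -4.109840393066406), (116.00154113769531, 128.27859497070312), 7.012969970703125) 0.0096550462412683
pin yellow 27 [ 0.6351707  -0.0501625   0.12599566] [180.59259259 242.07407407]
```

View pics/z.png

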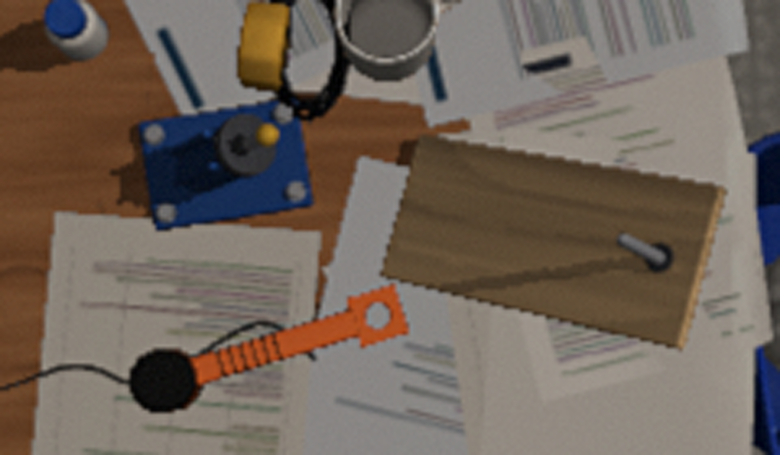

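View pics/zs.png

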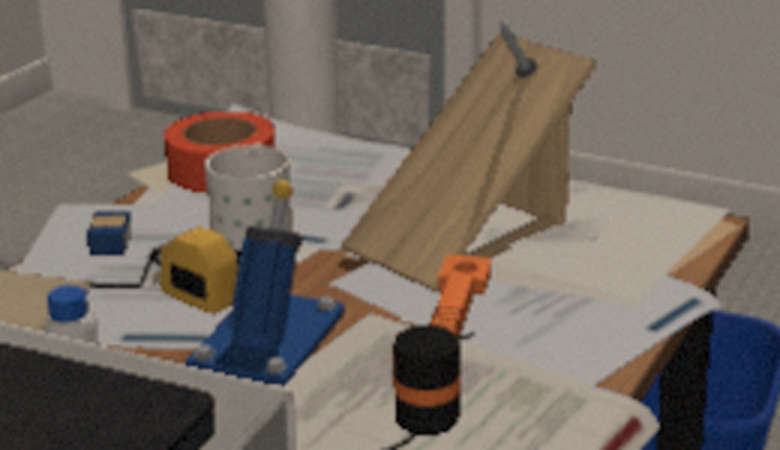

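```bash
cat >> h.py <<'E'
from scipy.spatial.transform import Rotation as Rn
def plan(target,az=None):
    """cm shifts and yaw for TCP target; az = wanted azimuth (deg) of tool x"""
    o=status.get_obs();R=Rn.from_rotvec(o['orientation']).as_matrix()
    d=R.T@(np.asarray(target)-o['tcp_pos'])*100; a0=np.degrees(np.arctan2(R[1,0],R[0,0]))
    y=None if az is None else (-(az-a0)+180)%360-180
    print('tcp',o['tcp_pos'].round(4),'x az %.1f'%a0,'j7 %.2f'%o['joints'][6],'-> dx dy dz',d.round(2),'yaw',y,'t',o['clock'],'F',o['contact_force'].round(2))
E
python3 - <<'E'
from h import *
T,S=load('top'),load('scene')
for n,a,b in (('pin',(242.4,181),(234,222.7)),('pegfoot',(362.5,219),(315,182.3)),('pegtip',(351.4,213.8),(308.3,168.5))):
    r=[ray(T,*a),ray(S,*b)];p=tri(r);print(n,p.round(4),'res',[np.round(proj(f,p)-np.array(x),1) for f,x in ((T,a),(S,b))])
s=np.array([-0.21058885,-0.66406211,0.04287853])
o,d=ray(T,362.5,219);k=(s[2]+s[:2]@o[:2]-o[2])/(d[2]-s[:2]@d[:2]);print('pegfoot plane',o+k*d)
# yellow centroids
for n,f,bx in(('T',T,(230,170,255,195)),('S',S,(225,212,245,232))):
    h=cv2.cvtColor(f['color'],cv2.COLOR_RGB2HSV)[bx[1]:bx[3],bx[0]:bx[2]];k=cv2.inRange(h,(18,120,90),(35,255,255));print(n,np.argwhere(k>0).mean(0)[::-1]+bx[:2],(k>0).sum())
# board top-face rectangle by corners in top crop (px) on plane
for q in ((427,137),(723,187),(683,347),(383,273)):
    o,d=ray(T,q[0]/3.25+160,q[1]/3.25+140);k=(s[2]+s[:2]@o[:2]-o[2])/(d[2]-s[:2]@d[:2]);print('corner',(o+k*d).round(3))
# base corners on z=.01
for q in ((138,147),(285,103),(313,203),(157,228)):
    o,d=ray(T,q[0]/3.25+160,q[1]/3.25+140);print('base',(o+(0.01-o[2])/d[2]*d).round(3))
X=cloud(T);hs=cv2.cvtColor(T['color'],cv2.COLOR_RGB2HSV);
k=np.zeros(hs.shape[:2],bool);k[172:196,222:248]=1;k&=(X[...,2]>.07)&(X[...,2]<.115)&(hs[...,1]<90);print('collar',k.sum(),X[k].mean(0),np.median(X[k],0),X[k].min(0),X[k].max(0))
plan((0.4717,-.0152,.16),-74.8)
E
```

```text
pin [ 0.6336 -0.0512  0.1214] res [array([0.3, 0.5]), array([-0.6, -0.1])]
pegfoot [ 0.5323 -0.3294  0.1525] res [array([0.3, 0.6]), array([-0.5, -0. ])]
pegtip [ 0.5407 -0.2976  0.2024] res [array([0.4, 0.9]), array([-0.8, -0. ])]
pegfoot plane [ 0.53383489 -0.32935712  0.14917244]
T [242.07142857 180.71428571] 28
S [233.55172414 222.68965517] 29
corner [ 0.643 -0.17   0.02 ]
corner [ 0.58  -0.374  0.169]
corner [ 0.469 -0.341  0.17 ]
corner [ 0.535 -0.131  0.017]
base [0.643 0.064 0.01 ]
base [ 0.676 -0.056  0.01 ]
base [ 0.594 -0.077  0.01 ]
base [0.577 0.049 0.01 ]
collar 248 [ 0.63064127 -0.02809826  0.09344243] [ 0.62964017 -0.02768355  0.09356379] [ 0.60987173 -0.05121841  0.07599944] [ 0.65548261 -0.00694431  0.112538  ]
tcp [ 0.1752 -0.6514  0.2554] x az 15.1 j7 -0.08 -> dx dy dz [ 45.16 -53.72   9.62] yaw 89.8566637530106 t 0.1 F [ 0.65  0.15 -0.49]
```

{"fn": "send_rows", "kwargs": {
  "steps": [
    {"dx":45.2,"dy":-53.7,"dz":6,"yaw":90,"gripper":1},
    {"dx":45.2,"dy":-53.7,"dz":6,"yaw":90,"gripper":1},
    {"dx":45.2,"dy":-53.7,"dz":6,"yaw":90,"gripper":1},
    {"dx":45.2,"dy":-53.7,"dz":6,"yaw":90,"gripper":1},
    {"dx":45.2,"dy":-53.7,"dz":6,"yaw":90,"gripper":1}
  ],
  "force": 100
}}

```text
clock: 0.72
tcp_pos: [0.3032, -0.3789, 0.2305]
orientation: [-2.981, 0.992, 0.0]
contact_force: [1.6, -0.6, 0.7]
grip_width: 0.0854
gripper_force: 0.0
```

```bash
python3 -c "
from h import *
plan((0.4717,-.0152,.16),-74.8)"
```

```text
tcp [ 0.3032 -0.3789  0.2305] x az -36.8 j7 -1.43 -> dx dy dz [ -8.31 -39.21   7.06] yaw 37.978121752203435 t 0.725 F [ 1.59 -0.55  0.67]
```

{"fn": "send_rows", "kwargs": {
  "steps": [
    {"dx":-8.3,"dy":-39.2,"dz":6,"yaw":38,"gripper":1},
    {"dx":-8.3,"dy":-39.2,"dz":6,"yaw":38,"gripper":1},
    {"dx":-8.3,"dy":-39.2,"dz":6,"yaw":38,"gripper":1},
    {"dx":-8.3,"dy":-39.2,"dz":6,"yaw":38,"gripper":1},
    {"dx":-8.3,"dy":-39.2,"dz":6,"yaw":38,"gripper":1}
  ]
}}

```text
clock: 1.35
tcp_pos: [0.4157, -0.1367, 0.1905]
orientation: [2.496, -1.907, 0.001]
contact_force: [1.3, -0.4, 0.2]
grip_width: 0.0852
gripper_force: 0.0
```

```bash
python3 -c "
from h import *
plan((0.4717,-.0152,.16),-74.8);print(status.get_obs()['joints'])"
```

```text
tcp [ 0.4157 -0.1367  0.1905] x az -74.8 j7 -2.72 -> dx dy dz [-10.25  -8.59   3.05] yaw 0.030497599667711484 t 1.35 F [ 1.27 -0.45  0.21]
[ 0.23700682  0.17520304 -0.06891567  2.16226787  0.01718483  0.80405776
 -2.71854395]
```

{"fn": "send_rows", "kwargs": {
  "steps": [
    {"dx":-10.2,"dy":-8.6,"dz":0,"yaw":-60},
    {"dx":-10.2,"dy":-8.6,"dz":0,"yaw":-60},
    {"dx":-10.2,"dy":-8.6,"dz":0,"yaw":-60},
    {"dx":-10.2,"dy":-8.6,"dz":0,"yaw":-60},
    {"dx":-10.2,"dy":-8.6,"dz":0,"yaw":-60}
  ]
}}

```text
validation failed for argument at $.st...
```

{"fn": "send_rows", "kwargs": {
  "steps": [
    {"yaw":-60},
    {"yaw":-60},
    {"yaw":-60},
    {"yaw":-60},
    {"yaw":-60}
  ]
}}

```text
validation failed for argument at $.st...
```

{"fn": "send_rows", "kwargs": {
  "steps": [
    {"yaw":-60},
    {"yaw":-60},
    {"yaw":-60},
    {"yaw":-60},
    {"yaw":-60}
  ]
}}

```text
validation failed for argument at $.st...
```

```bash
python3 -c "
from h import *
plan((0.4717,-.0152,.041),105.2)
f=imaging.grab_frame('wrist');save('w1',f)"
```

```text
tcp [ 0.4157 -0.1367  0.1905] x az -74.8 j7 -2.72 -> dx dy dz [-10.26  -8.59  14.95] yaw -179.9695024003323 t 1.35 F [ 1.27 -0.45  0.21]
```

View pics/w1.png

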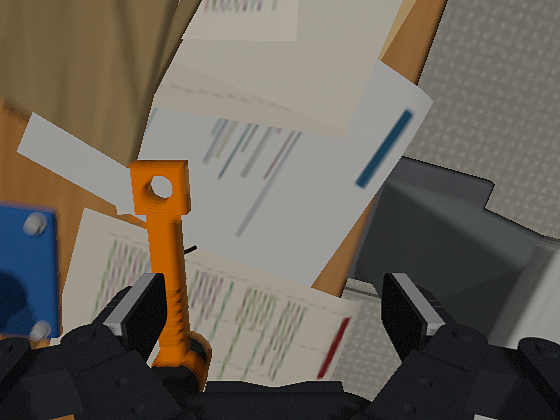

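{"fn": "send_rows", "kwargs": {
  "steps": [
    {"dx":-10.2,"dy":-8.6,"dz":0,"yaw":-60,"gripper":1},
    {"dx":-10.2,"dy":-8.6,"dz":0,"yaw":-60,"gripper":1},
    {"dx":-10.2,"dy":-8.6,"dz":0,"yaw":-60,"gripper":1},
    {"dx":-10.2,"dy":-8.6,"dz":0,"yaw":-60,"gripper":1},
    {"dx":-10.2,"dy":-8.6,"dz":0,"yaw":-60,"gripper":1}
  ]
}}

```text
clock: 2.02
tcp_pos: [0.4708, -0.0163, 0.1904]
orientation: [3.092, -0.556, -0.001]
contact_force: [1.3, -0.2, -0.4]
grip_width: 0.0857
gripper_force: 0.0
```

{"fn": "send_rows", "kwargs": {
  "steps": [
    {"dx":0,"dy":0,"dz":0,"yaw":-60,"gripper":1},
    {"dx":0,"dy":0,"dz":0,"yaw":-60,"gripper":1},
    {"dx":0,"dy":0,"dz":0,"yaw":-60,"gripper":1},
    {"dx":0,"dy":0,"dz":0,"yaw":-60,"gripper":1},
    {"dx":0,"dy":0,"dz":0,"yaw":-60,"gripper":1}
  ]
}}

```text
clock: 2.65
tcp_pos: [0.4707, -0.0167, 0.1905]
orientation: [-3.01, -0.899, 0.001]
contact_force: [0.4, -0.0, -0.5]
grip_width: 0.0857
gripper_force: 0.0
```

{"fn": "send_rows", "kwargs": {
  "steps": [
    {"dx":0,"dy":0,"dz":0,"yaw":-60,"gripper":1},
    {"dx":0,"dy":0,"dz":0,"yaw":-60,"gripper":1},
    {"dx":0,"dy":0,"dz":0,"yaw":-60,"gripper":1},
    {"dx":0,"dy":0,"dz":0,"yaw":-60,"gripper":1},
    {"dx":0,"dy":0,"dz":0,"yaw":-60,"gripper":1}
  ]
}}

```text
clock: 3.28
tcp_pos: [0.4707, -0.0167, 0.1905]
orientation: [-2.279, -2.162, 0.001]
contact_force: [-0.6, 0.4, 0.8]
grip_width: 0.0852
gripper_force: 0.0
```

```bash
python3 -c "
from h import *
plan((0.4717,-.0152,.041),105.2)"
```

```text
tcp [ 0.4707 -0.0167  0.1905] x az 87.0 j7 -0.35 -> dx dy dz [ 0.16  0.1  14.95] yaw -18.216777582644056 t 3.275 F [-0.61  0.38  0.81]
```

{"fn": "send_rows", "kwargs": {
  "steps": [
    {"dx":0.1,"dy":0.1,"dz":5,"yaw":-18.2,"gripper":1},
    {"dx":0.1,"dy":0.1,"dz":10,"yaw":-18.2,"gripper":1},
    {"dx":0.1,"dy":0.1,"dz":14.9,"yaw":-18.2,"gripper":1},
    {"dx":0.1,"dy":0.1,"dz":14.9,"yaw":-18.2,"gripper":1},
    {"dx":0.1,"dy":0.1,"dz":14.9,"yaw":-18.2,"gripper":0}
  ],
  "force": 110
}}

```text
clock: 3.9
tcp_pos: [0.4729, -0.0153, 0.0429]
orientation: [1.916, 2.489, 0.001]
contact_force: [0.5, 0.5, 0.3]
grip_width: 0.0696
gripper_force: 0.0
```

{"fn": "send_rows", "kwargs": {
  "steps": [
    {"dx":0,"dy":0,"dz":0,"yaw":0,"gripper":0},
    {"dx":0,"dy":0,"dz":0,"yaw":0,"gripper":0},
    {"dx":0,"dy":0,"dz":0,"yaw":0,"gripper":0},
    {"dx":0,"dy":0,"dz":0,"yaw":0,"gripper":0},
    {"dx":0,"dy":0,"dz":0,"yaw":0,"gripper":0}
  ]
}}

```text
clock: 4.53
tcp_pos: [0.4726, -0.0158, 0.0429]
orientation: [1.916, 2.488, 0.0]
contact_force: [-2.2, -0.6, 11.3]
grip_width: 0.0202
gripper_force: 106.8
```

```bash
python3 -c "
from h import *
plan((0.4717,-.0152,.041),105.2)
print(status.get_obs()['grip_width'],status.get_obs()['gripper_force'])"
```

```text
tcp [ 0.4726 -0.0158  0.0429] x az 104.8 j7 -0.31 -> dx dy dz [ 0.08 -0.07  0.19] yaw -0.40518106389311015 t 4.525 F [-2.18 -0.65 11.31]
0.020163658074106083 106.80860638618469
```

{"fn": "send_rows", "kwargs": {
  "steps": [
    {"dx":0,"dy":0,"dz":-4,"yaw":0,"gripper":0},
    {"dx":0,"dy":0,"dz":-8,"yaw":-5,"gripper":0},
    {"dx":0,"dy":0,"dz":-12,"yaw":-10,"gripper":0},
    {"dx":0,"dy":0,"dz":-15.5,"yaw":-10,"gripper":0},
    {"dx":0,"dy":0,"dz":-15.5,"yaw":-10,"gripper":0}
  ]
}}

```text
clock: 5.15
tcp_pos: [0.4732, -0.0157, 0.1986]
orientation: [1.691, 2.643, 0.002]
contact_force: [0.9, 0.4, -5.7]
grip_width: 0.0208
gripper_force: 109.6
```

```bash
python3 -c "
from h import *
plan((0.4385,-.191,.2),115)
print(status.get_obs())"
```

```text
tcp [ 0.4732 -0.0157  0.1986] x az 114.8 j7 0.08 -> dx dy dz [-14.46 -10.5   -0.14] yaw -0.22087857653747278 t 5.15 F [ 0.91  0.37 -5.7 ]
{'clock': 5.15, 'joints': array([ 0.54857059,  0.30086525, -0.75077684,  2.04615972,  0.26672671,
        0.88563324,  0.0828408 ]), 'qvel': array([-0.01954561,  0.04954395,  0.03082432,  0.05059959,  0.02801332,
       -0.0274489 , -0.02408396]), 'tau': array([  0.37053251, -41.35938406,  -5.96881405, -26.13085628,
        -0.48994984,   0.4636816 ,   0.29163022]), 'tcp_pos': array([ 0.47320423, -0.01568932,  0.1986015 ]), 'orientation': array([1.69064844e+00, 2.64254839e+00, 2.35001312e-03]), 'contact_force': array([ 0.90501815,  0.36832287, -5.69774516]), 'moment': array([-0.23550086, -0.13113757,  0.00509062]), 'gripper_force': 109.6219253540039, 'grip_width': 0.020807507953457056}
```

{"fn": "send_rows", "kwargs": {
  "steps": [
    {"dx":-5,"dy":-3.5,"dz":0,"yaw":0,"gripper":0},
    {"dx":-10,"dy":-7,"dz":0,"yaw":0,"gripper":0},
    {"dx":-14.5,"dy":-10.5,"dz":0,"yaw":0,"gripper":0},
    {"dx":-14.5,"dy":-10.5,"dz":2,"yaw":0,"gripper":0},
    {"dx":-14.5,"dy":-10.5,"dz":3.5,"yaw":0,"gripper":0}
  ]
}}

```text
clock: 5.78
tcp_pos: [0.4375, -0.1913, 0.1603]
orientation: [1.692, 2.647, 0.001]
contact_force: [0.5, 2.9, 0.5]
grip_width: 0.0202
gripper_force: 110.5
```

```bash
python3 -c "
from h import *
plan((0.4448,-.2046,.1),115)
for n in ('top','scene','wrist'): save('b_'+n,imaging.grab_frame(n))
a=[cv2.imread('pics/b_%s.png'%n) for n in ('top','scene')]
a=[cv2.resize(a[0][150:290,190:400],(570,380)),cv2.resize(a[1][150:310,190:400],(499,380))]
cv2.imwrite('pics/b.png',cv2.resize(np.hstack(a),(800,285)))
"
```

```text
tcp [ 0.4375 -0.1913  0.1603] x az 114.8 j7 0.44 -> dx dy dz [-1.52  0.1   6.03] yaw -0.19020046757316322 t 5.775 F [0.52 2.94 0.47]
```

View pics/b.png

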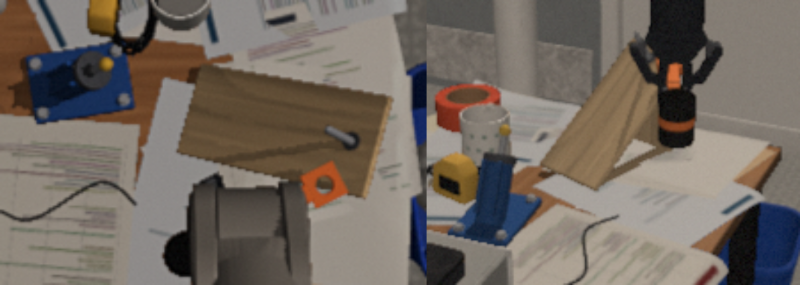

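{"fn": "send_rows", "kwargs": {
  "steps": [
    {"dx":0,"dy":0,"dz":0.8,"yaw":0,"gripper":0},
    {"dx":-0.1,"dy":0,"dz":1.6,"yaw":0,"gripper":0},
    {"dx":-0.2,"dy":0,"dz":2.4,"yaw":0,"gripper":0},
    {"dx":-0.4,"dy":0,"dz":3.2,"yaw":0,"gripper":0},
    {"dx":-0.6,"dy":0,"dz":4,"yaw":0,"gripper":0}
  ]
}}

```text
clock: 6.55
tcp_pos: [0.4406, -0.1971, 0.1213]
orientation: [1.692, 2.646, 0.0]
contact_force: [2.9, 0.2, -1.5]
grip_width: 0.0202
gripper_force: 112.8
```

```bash
cat >> h.py <<'E'
def tilt():
    """mallet pitch from wrist+top+scene depth: orange points"""
    o=status.get_obs();R=Rn.from_rotvec(o['orientation']).as_matrix();g=o['tcp_pos']+.006*R[:,2];hd=-R[:,0]
    for n in('wrist','top','scene'):
        f=imaging.grab_frame(n);save('t_'+n,f);X=cloud(f);hs=cv2.cvtColor(f['color'],cv2.COLOR_RGB2HSV)
        k=(cv2.inRange(hs,(3,150,70),(18,255,255))>0)&(np.linalg.norm(X-g,axis=-1)<.17);P=X[k]-g
        a=P@hd;b=P[:,2];c=P@R[:,1];w=(abs(c)<.03)&(a>.02)
        if w.sum()<40: print(n,'few',w.sum());continue
        # top outline of handle per bin
        bins=np.arange(.02,.16,.01);q=[(np.median(a[w&(a>=x)&(a<x+.01)]),np.percentile(b[w&(a>=x)&(a<x+.01)],80)) for x in bins if (w&(a>=x)&(a<x+.01)).sum()>5]
        q=np.array(q);p=np.polyfit(q[:,0],q[:,1],1);print(n,w.sum(),'tilt %.1f'%np.degrees(np.arctan(p[0])),'off %.1f'%(p[1]*1e3),'lat',c[w].mean().round(4),(q*1e3).round(0).tolist())
E
python3 -c "
from h import *
plan((0.4448,-.2046,.1),115)
tilt()
"
```

```text
tcp [ 0.4406 -0.1971  0.1213] x az 114.8 j7 0.39 -> dx dy dz [-0.86  0.07  2.13] yaw -0.18788562995715097 t 6.55 F [ 2.93  0.22 -1.53]
wrist 101 tilt 25.2 off 9.6 lat 0.0005 [[21.0, 19.0]]
top 293 tilt 0.2 off 45.5 lat 0.0017 [[88.0, 44.0], [95.0, 43.0], [105.0, 47.0], [116.0, 52.0], [124.0, 53.0], [132.0, 36.0]]
scene 48 tilt 17.9 off 15.9 lat -0.004 [[25.0, 24.0], [35.0, 27.0], [44.0, 30.0]]h.py:33: RankWarning: Polyfit may be poorly conditioned
  q=np.array(q);p=np.polyfit(q[:,0],q[:,1],1);print(n,w.sum(),'tilt %.1f'%np.degrees(np.arctan(p[0])),'off %.1f'%(p[1]*1e3),'lat',c[w].mean().round(4),(q*1e3).round(0).tolist())
```

{"fn": "send_rows", "kwargs": {
  "steps": [
    {"dx":-0.2,"dy":0,"dz":0.7,"yaw":0,"gripper":0},
    {"dx":-0.4,"dy":0,"dz":1.4,"yaw":0,"gripper":0},
    {"dx":-0.8,"dy":0,"dz":2.1,"yaw":0,"gripper":0},
    {"dx":-0.9,"dy":0,"dz":2.3,"yaw":0,"gripper":0},
    {"dx":-0.9,"dy":0,"dz":2.3,"yaw":0,"gripper":0}
  ]
}}

```text
clock: 7.32
tcp_pos: [0.4436, -0.2047, 0.0983]
orientation: [-1.692, -2.646, 0.0]
contact_force: [-0.1, 2.5, -0.4]
grip_width: 0.0204
gripper_force: 117.1
```

{"fn": "send_rows", "kwargs": {
  "steps": [
    {"dx":1,"dy":0,"dz":-3,"yaw":0,"gripper":0},
    {"dx":1,"dy":0,"dz":-8,"yaw":0,"gripper":0},
    {"dx":1,"dy":0,"dz":-12,"yaw":0,"gripper":0},
    {"dx":6,"dy":2,"dz":-12,"yaw":0,"gripper":0},
    {"dx":6,"dy":2,"dz":-12,"yaw":0,"gripper":0}
  ]
}}

```text
clock: 7.95
tcp_pos: [0.4356, -0.1384, 0.2184]
orientation: [-1.685, -2.649, 0.0]
contact_force: [0.0, -1.5, -5.9]
grip_width: 0.0205
gripper_force: 116.3
```

```bash
python3 - <<'E'
import re
s=open('h.py').read();i=s.index('def tilt');s=s[:i]+'''def tilt():
    o=status.get_obs();R=Rn.from_rotvec(o['orientation']).as_matrix();g=o['tcp_pos']+.006*R[:,2];hd=-R[:,0]
    for n in('top','scene','wrist'):
        f=imaging.grab_frame(n);save('t_'+n,f);X=cloud(f);hs=cv2.cvtColor(f['color'],cv2.COLOR_RGB2HSV)
        k=(cv2.inRange(hs,(3,150,60),(18,255,255))>0)&(np.linalg.norm(X-g,axis=-1)<.17);P=X[k]-g
        a=P@hd;b=P[:,2];c=P@R[:,1];w=(abs(c)<.03)
        print(n,w.sum(),[(int(x*1e3),len(v),*(np.percentile(v,[15,50,85])*1e3).round(0)) for x in np.arange(-.1,.16,.015) for v in [b[w&(a>=x)&(a<x+.015)]] if len(v)>6])
        if n=='top':
            w&=(a>.085)&(b>.02);A=np.c_[a[w],c[w],np.ones(w.sum())];z=b[w]
            for _ in range(4):
                s=np.linalg.lstsq(A,z,rcond=None)[0];r=z-A@s;m=abs(r)<.006;A,z=A[m],z[m]
            print('butt plane tilt %.1f roll %.1f'%tuple(np.degrees(np.arctan(s[:2]))),len(z),'centre',A[:,0].mean(),z.mean(),A[:,1].mean(),'end',A[:,0].min(),A[:,0].max())
'''
open('h.py','w').write(s)
from h import *
plan((0.630,-.02,.19),-82);tilt()
E
```

```text
tcp [ 0.4356 -0.1384  0.2184] x az 115.1 j7 0.42 -> dx dy dz [ 2.49 22.63  2.81] yaw -162.9344234408871 t 7.95 F [ 0.01 -1.45 -5.9 ]
top 377 [(64, 57, np.float64(53.0), np.float64(56.0), np.float64(58.0)), (79, 131, np.float64(55.0), np.float64(57.0), np.float64(60.0)), (95, 97, np.float64(64.0), np.float64(68.0), np.float64(72.0)), (109, 92, np.float64(68.0), np.float64(72.0), np.float64(74.0))]
butt plane tilt 29.4 roll 0.6 245 centre 0.10176315707365882 0.06620330704058955 0.0010228075584181606 end 0.08501010711684177 0.11874644675192493
scene 265 [(-70, 67, np.float64(-47.0), np.float64(-41.0), np.float64(-37.0)), (-55, 18, np.float64(-44.0), np.float64(-35.0), np.float64(12.0)), (-25, 24, np.float64(2.0), np.float64(5.0), np.float64(47.0)), (-10, 45, np.float64(6.0), np.float64(10.0), np.float64(13.0)), (4, 49, np.float64(15.0), np.float64(19.0), np.float64(22.0)), (19, 41, np.float64(24.0), np.float64(28.0), np.float64(31.0)), (35, 20, np.float64(34.0), np.float64(36.0), np.float64(37.0))]
wrist 8854 [(-85, 8, np.float64(-15.0), np.float64(-14.0), np.float64(-8.0)), (-70, 8, np.float64(-7.0), np.float64(-5.0), np.float64(-4.0)), (-40, 941, np.float64(-18.0), np.float64(-8.0), np.float64(-7.0)), (-25, 2547, np.float64(-5.0), np.float64(-2.0), np.float64(1.0)), (-10, 2462, np.float64(4.0), np.float64(8.0), np.float64(10.0)), (4, 2791, np.float64(14.0), np.float64(17.0), np.float64(20.0)), (19, 93, np.float64(21.0), np.float64(22.0), np.float64(22.0))]
```

{"fn": "send_rows", "kwargs": {
  "steps": [
    {"dx":2.5,"dy":5,"dz":-4,"yaw":-55,"gripper":0},
    {"dx":2.5,"dy":10,"dz":-8,"yaw":-55,"gripper":0},
    {"dx":2.5,"dy":15,"dz":-8,"yaw":-55,"gripper":0},
    {"dx":2.5,"dy":20,"dz":-8,"yaw":-55,"gripper":0},
    {"dx":2.5,"dy":22,"dz":-8,"yaw":-55,"gripper":0}
  ],
  "force": 120
}}

```text
clock: 8.72
tcp_pos: [0.6279, -0.0268, 0.297]
orientation: [-0.306, -3.125, -0.003]
contact_force: [-1.3, 0.4, -6.7]
grip_width: 0.0204
gripper_force: 119.2
```

{"fn": "send_rows", "kwargs": {
  "steps": [
    {"dx":0,"dy":0,"dz":0,"yaw":-55,"gripper":0},
    {"dx":0,"dy":0,"dz":0,"yaw":-55,"gripper":0},
    {"dx":0,"dy":0,"dz":0,"yaw":-55,"gripper":0},
    {"dx":0,"dy":0,"dz":0,"yaw":-55,"gripper":0},
    {"dx":0,"dy":0,"dz":0,"yaw":-55,"gripper":0}
  ]
}}

```text
clock: 9.35
tcp_pos: [0.6258, -0.029, 0.2969]
orientation: [1.136, -2.926, -0.001]
contact_force: [0.6, 1.1, -6.0]
grip_width: 0.0208
gripper_force: 119.1
```

```bash
cat >> h.py <<'E'
def contact(pin,phi,th=30.5,d=0,L=.056):
    p,t=np.radians([phi,th]);x=np.array([np.cos(p)*np.cos(t),np.sin(p)*np.cos(t),np.sin(t)]);z=np.array([-np.cos(p)*np.sin(t),-np.sin(p)*np.sin(t),np.cos(t)])
    q,r=np.radians([98,30]);zp=np.array([-np.cos(q)*np.sin(r),-np.sin(q)*np.sin(r),np.cos(r)])
    return pin+zp*d+.035*z+L*x+np.array([0,0,.008])
PIN=np.array([.6336,-.0512,.1255])
E
python3 - <<'E'
from h import *
plan(contact(PIN,98,d=.04),278);print(contact(PIN,98),status.get_obs()['joints'].round(2))
E
```

```text
tcp [ 0.6258 -0.029   0.2969] x az -137.6 j7 1.82 -> dx dy dz [ 0.31 -1.31  7.02] yaw -55.567694377317366 t 9.35 F [ 0.56  1.15 -5.96]
[ 0.62935698 -0.02100931  0.19207917] [ 0.69  0.59 -1.1   1.58  0.54  1.31  1.82]
```

{"fn": "send_rows", "kwargs": {
  "steps": [
    {"dx":0.3,"dy":-1.3,"dz":0,"yaw":-55.6,"gripper":0},
    {"dx":0.3,"dy":-1.3,"dz":0,"yaw":-55.6,"gripper":0},
    {"dx":0.3,"dy":-1.3,"dz":0,"yaw":-55.6,"gripper":0},
    {"dx":0.3,"dy":-1.3,"dz":3,"yaw":-55.6,"gripper":0},
    {"dx":0.3,"dy":-1.3,"dz":6,"yaw":-55.6,"gripper":0}
  ]
}}

```text
clock: 9.98
tcp_pos: [0.6324, -0.0409, 0.2362]
orientation: [2.335, -2.098, -0.002]
contact_force: [0.7, -0.3, -6.8]
grip_width: 0.0205
gripper_force: 119.1
```

{"fn": "send_rows", "kwargs": {
  "steps": [
    {"dx":0,"dy":0,"dz":0.5,"yaw":-2.2,"gripper":0},
    {"dx":0,"dy":0,"dz":0.5,"yaw":-2.2,"gripper":0}
  ]
}}

```text
clock: 10.22
tcp_pos: [0.6327, -0.0393, 0.2333]
orientation: [2.369, -2.062, -0.002]
contact_force: [0.5, 0.5, -3.6]
grip_width: 0.0201
gripper_force: 118.9
```

```bash
python3 - <<'E'
from h import *
plan(contact(PIN,98,d=.04),278);print(status.get_obs()['joints'].round(2))
tilt()
a=[cv2.imread('pics/t_%s.png'%n) for n in ('top','scene')]
a=[cv2.resize(a[0][140:230,190:310],(533,400),interpolation=2),cv2.resize(a[1][140:300,170:310],(350,400),interpolation=2)]
cv2.imwrite('pics/t.png',cv2.resize(np.hstack(a),(800,362)))
E
```

```text
tcp [ 0.6327 -0.0393  0.2333] x az -82.1 j7 2.66 -> dx dy dz [0.14 0.07 0.65] yaw -0.07732568251071825 t 10.225 F [ 0.54  0.46 -3.58]
[ 0.76  0.77 -1.26  1.63  0.75  1.32  2.66]
top 447 [(64, 63, np.float64(50.0), np.float64(55.0), np.float64(58.0)), (79, 143, np.float64(55.0), np.float64(58.0), np.float64(61.0)), (95, 129, np.float64(61.0), np.float64(67.0), np.float64(71.0)), (109, 110, np.float64(67.0), np.float64(72.0), np.float64(75.0))]
butt plane tilt 29.3 roll -0.1 275 centre 0.10181016708466896 0.06605015646152383 0.00037476361095498394 end 0.08505249166338517 0.119473263362393
scene 446 [(-55, 7, np.float64(-28.0), np.float64(-23.0), np.float64(-22.0)), (-40, 40, np.float64(-28.0), np.float64(-22.0), np.float64(-17.0)), (-25, 8, np.float64(-26.0), np.float64(-22.0), np.float64(-21.0)), (4, 18, np.float64(-9.0), np.float64(-1.0), np.float64(13.0)), (19, 35, np.float64(2.0), np.float64(12.0), np.float64(22.0)), (35, 42, np.float64(11.0), np.float64(20.0), np.float64(32.0)), (49, 41, np.float64(20.0), np.float64(29.0), np.float64(41.0)), (64, 22, np.float64(28.0), np.float64(32.0), np.float64(37.0)), (79, 51, np.float64(40.0), np.float64(45.0), np.float64(53.0)), (95, 51, np.float64(51.0), np.float64(55.0), np.float64(64.0)), (109, 128, np.float64(65.0), np.float64(70.0), np.float64(74.0))]
wrist 2259 [(-40, 846, np.float64(-17.0), np.float64(-6.0), np.float64(-5.0)), (-25, 467, np.float64(-6.0), np.float64(-2.0), np.float64(2.0)), (-10, 408, np.float64(6.0), np.float64(10.0), np.float64(13.0)), (4, 507, np.float64(16.0), np.float64(19.0), np.float64(21.0)), (19, 23, np.float64(23.0), np.float64(24.0), np.float64(24.0))]
```

View pics/t.png

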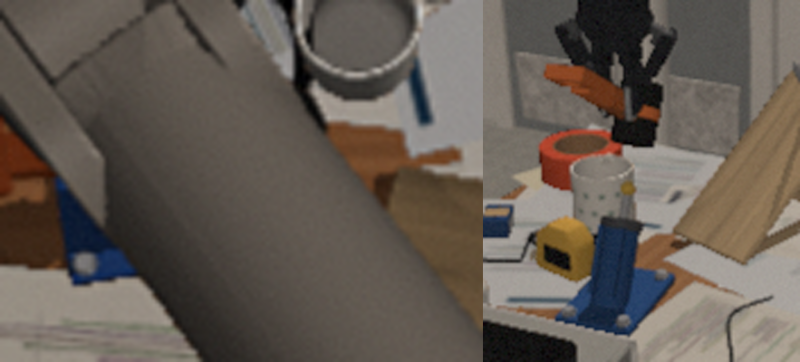

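{"fn": "send_rows", "kwargs": {
  "steps": [
    {"dx":-0.5,"dy":0.1,"dz":1.7,"yaw":0,"gripper":0},
    {"dx":-1.1,"dy":0.1,"dz":2.8,"yaw":0,"gripper":0},
    {"dx":-1.1,"dy":0.1,"dz":2.8,"yaw":0,"gripper":0},
    {"dx":-1.1,"dy":0.1,"dz":2.8,"yaw":0,"gripper":0}
  ]
}}

```text
clock: 10.88
tcp_pos: [0.6302, -0.0276, 0.2058]
orientation: [-2.374, 2.057, -0.0]
contact_force: [0.5, -0.6, -5.3]
grip_width: 0.0201
gripper_force: 119.2
```

```bash
python3 - <<'E'
from h import *
plan(contact(PIN,98,d=.0),278)
f=imaging.grab_frame('scene');save('s2',f)
cv2.imwrite('pics/s2c.png',cv2.resize(cv2.imread('pics/s2.png')[180:280,190:290],(600,600),interpolation=2))
E
```

```text
tcp [ 0.6302 -0.0276  0.2058] x az -81.8 j7 2.62 -> dx dy dz [-0.67 -0.01  1.37] yaw 0.17195653588527193 t 10.875 F [ 0.54 -0.61 -5.27]
```

View pics/s2c.png

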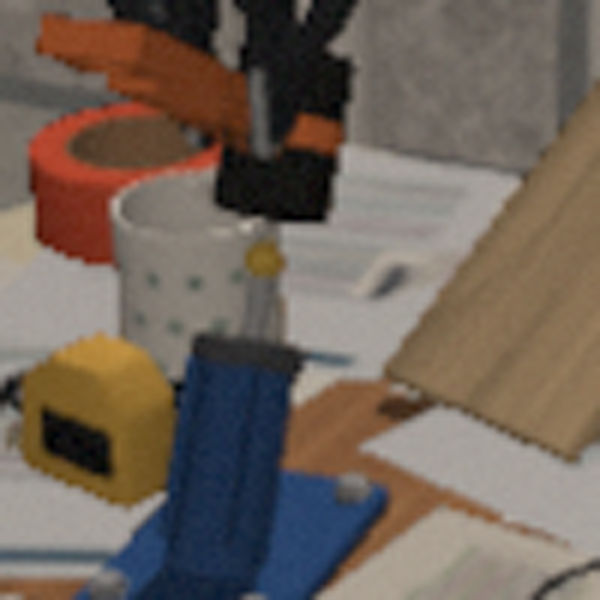

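{"fn": "send_rows", "kwargs": {
  "steps": [
    {"dx":-1.05,"dy":0,"dz":1.82,"yaw":0,"gripper":0},
    {"dx":-1.05,"dy":0,"dz":1.82,"yaw":0,"gripper":0}
  ]
}}

```text
clock: 11.18
tcp_pos: [0.6283, -0.0168, 0.1864]
orientation: [2.375, -2.056, -0.0]
contact_force: [1.1, -1.6, -4.6]
grip_width: 0.0205
gripper_force: 119.4
```

{"fn": "send_rows", "kwargs": {
  "steps": [
    {"dx":0,"dy":0,"dz":0,"yaw":0,"gripper":0},
    {"dx":0,"dy":0,"dz":0,"yaw":0,"gripper":0}
  ]
}}

```text
clock: 11.42
tcp_pos: [0.6282, -0.0172, 0.1873]
orientation: [2.374, -2.057, -0.001]
contact_force: [-0.3, 0.5, -5.6]
grip_width: 0.0203
gripper_force: 119.3
```

```bash
cat >> h.py <<'E'
def ax():
    o=status.get_obs();zp=np.array([.0696,-.495,.866]);print('axial d %.2f mm'%((o['tcp_pos']-contact(PIN,98))@zp*1e3),'F',o['contact_force'].round(2),'ax %.1f'%((o['contact_force']+[0,0,5.7])@zp),'M',o['moment'].round(2))
E
python3 - <<'E'
from h import *
plan(contact(PIN,98,d=.0),278);ax()
E
```

```text
tcp [ 0.6282 -0.0172  0.1873] x az -81.8 j7 2.59 -> dx dy dz [ 0.39 -0.06 -0.47] yaw 0.16619409932980034 t 11.425 F [-0.31  0.52 -5.61]
axial d -6.05 mm F [-0.31  0.52 -5.61] ax -0.2 M [0.19 0.08 0.05]
```

{"fn": "send_rows", "kwargs": {
  "steps": [
    {"dx":0.7,"dy":0,"dz":-1.21,"yaw":0,"gripper":0},
    {"dx":0.7,"dy":0,"dz":-1.21,"yaw":0,"gripper":0},
    {"dx":-0.25,"dy":0,"dz":0.43,"yaw":0,"gripper":0},
    {"dx":-0.25,"dy":0,"dz":0.43,"yaw":0,"gripper":0}
  ]
}}

```text
clock: 11.92
tcp_pos: [0.6293, -0.015, 0.1834]
orientation: [-2.374, 2.057, -0.005]
contact_force: [2.5, -3.5, 3.7]
grip_width: 0.0202
gripper_force: 120.5
```

```bash
python3 - <<'E'
from h import *
ax()
f=imaging.grab_frame('scene');save('s3',f)
for n in('s2','s3'):
    h=cv2.cvtColor(load(n)['color'],cv2.COLOR_RGB2HSV)[205:245,222:246];k=cv2.inRange(h,(18,110,80),(35,255,255));print(np.argwhere(k>0).mean(0)[::-1]+[222,205],(k>0).sum())
E
```

```text
axial d -10.52 mm F [ 2.5  -3.53  3.74] ax 10.1 M [-1.06 -0.78  0.08]
[233.55172414 222.68965517] 29
[232.61290323 228.70967742] 31
```

{"fn": "send_rows", "kwargs": {
  "steps": [
    {"dx":0,"dy":0,"dz":0,"yaw":0,"gripper":0},
    {"dx":0,"dy":0,"dz":0,"yaw":0,"gripper":0},
    {"dx":0,"dy":0,"dz":0,"yaw":0,"gripper":0},
    {"dx":0,"dy":0,"dz":0,"yaw":0,"gripper":0}
  ]
}}

```text
clock: 12.48
tcp_pos: [0.6293, -0.0153, 0.1839]
orientation: [-2.372, 2.058, -0.003]
contact_force: [3.2, -3.5, 1.4]
grip_width: 0.0199
gripper_force: 120.6
```

```bash
python3 - <<'E'
from h import *
ax();tilt()
E
```

```text
axial d -9.88 mm F [ 3.17 -3.5   1.37] ax 8.1 M [-0.93 -1.02  0.13]
top 360 [(64, 27, np.float64(49.0), np.float64(55.0), np.float64(57.0)), (79, 116, np.float64(54.0), np.float64(57.0), np.float64(60.0)), (95, 116, np.float64(60.0), np.float64(66.0), np.float64(70.0)), (109, 101, np.float64(66.0), np.float64(71.0), np.float64(74.0))]
butt plane tilt 28.5 roll -0.4 241 centre 0.10175414631832312 0.06500971311285733 0.001005265445429671 end 0.08512613857044629 0.11928932763262176
scene 409 [(-55, 9, np.float64(-29.0), np.float64(-27.0), np.float64(-21.0)), (-40, 36, np.float64(-27.0), np.float64(-23.0), np.float64(-18.0)), (4, 12, np.float64(-7.0), np.float64(-0.0), np.float64(15.0)), (19, 35, np.float64(3.0), np.float64(12.0), np.float64(24.0)), (35, 42, np.float64(12.0), np.float64(20.0), np.float64(31.0)), (49, 33, np.float64(21.0), np.float64(32.0), np.float64(42.0)), (64, 25, np.float64(27.0), np.float64(33.0), np.float64(39.0)), (79, 53, np.float64(39.0), np.float64(44.0), np.float64(55.0)), (95, 37, np.float64(50.0), np.float64(56.0), np.float64(65.0)), (109, 118, np.float64(65.0), np.float64(69.0), np.float64(73.0))]
wrist 2239 [(-40, 850, np.float64(-19.0), np.float64(-8.0), np.float64(-6.0)), (-25, 448, np.float64(-6.0), np.float64(-3.0), np.float64(0.0)), (-10, 429, np.float64(5.0), np.float64(8.0), np.float64(11.0)), (4, 499, np.float64(14.0), np.float64(18.0), np.float64(20.0))]
```

{"fn": "send_rows", "kwargs": {
  "steps": [
    {"dx":0.6,"dy":0,"dz":-1.04,"yaw":0,"gripper":0},
    {"dx":0.6,"dy":0,"dz":-1.04,"yaw":0,"gripper":0},
    {"dx":0.6,"dy":0,"dz":-1.04,"yaw":0,"gripper":0}
  ]
}}

```text
clock: 13.0
tcp_pos: [0.6282, -0.0205, 0.1929]
orientation: [2.374, -2.057, -0.003]
contact_force: [-0.4, -0.4, -5.1]
grip_width: 0.0203
gripper_force: 119.5
```

```bash
python3 - <<'E'
from h import *
ax();plan(contact(PIN,98,d=-.011),278)
f=imaging.grab_frame('scene');save('s4',f)
for n in('s2','s3','s4'):
    h=cv2.cvtColor(load(n)['color'],cv2.COLOR_RGB2HSV)[205:245,222:246];k=cv2.inRange(h,(18,110,80),(35,255,255));print(np.argwhere(k>0).mean(0)[::-1]+[222,205],(k>0).sum())
h=cv2.cvtColor(f['color'],cv2.COLOR_RGB2HSV)[205:245,222:246];k=cv2.inRange(h,(18,110,80),(35,255,255));u,v=np.argwhere(k>0).mean(0)[::-1]+[222,205]
for s in range(0,26,3):
    p=np.array([.6336,-.0512,.1214])-s*1e-3*np.array([.0696,-.495,.866]);print(s,proj(f,p).round(1))
cv2.imwrite('pics/s4c.png',cv2.resize(cv2.imread('pics/s4.png')[180:280,190:290],(600,600),interpolation=2))
E
```

```text
axial d 0.39 mm F [-0.41 -0.42 -5.14] ax 0.7 M [ 0.17 -0.   -0.04]
tcp [ 0.6282 -0.0205  0.1929] x az -81.8 j7 2.60 -> dx dy dz [-0.49 -0.11  1.03] yaw 0.18488750950189115 t 13.0 F [-0.41 -0.42 -5.14]
[233.55172414 222.68965517] 29
[232.61290323 228.70967742] 31
[232.71428571 227.46428571] 28
0 [233.5 222.6]
3 [233.3 223.8]
6 [233.1 225. ]
9 [232.9 226.2]
12 [232.7 227.4]
15 [232.5 228.5]
18 [232.3 229.7]
21 [232.1 230.9]
24 [231.9 232.1]
```

View pics/s4c.png

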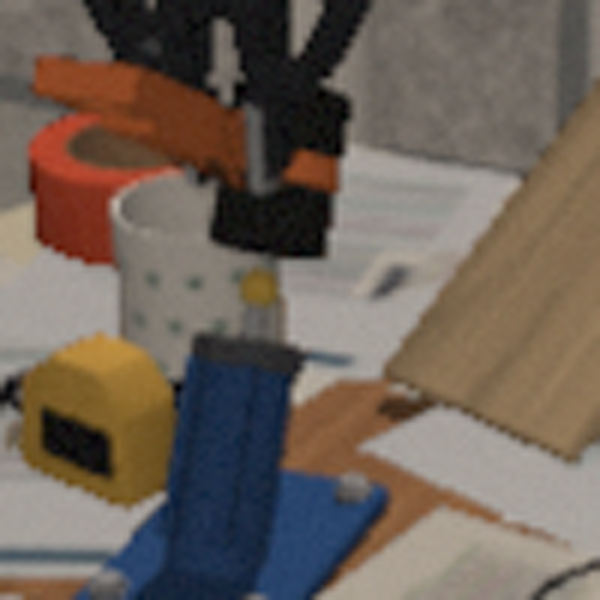

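{"fn": "send_rows", "kwargs": {
  "steps": [
    {"dx":-0.62,"dy":0,"dz":1.08,"yaw":0,"gripper":0},
    {"dx":-0.62,"dy":0,"dz":1.08,"yaw":0,"gripper":0},
    {"dx":-0.62,"dy":0,"dz":1.08,"yaw":0,"gripper":0}
  ]
}}

```text
clock: 13.42
tcp_pos: [0.6287, -0.0149, 0.1834]
orientation: [2.374, -2.058, 0.003]
contact_force: [-0.2, -3.5, 3.6]
grip_width: 0.0203
gripper_force: 120.6
```

```bash
python3 - <<'E'
from h import *
ax()
E
```

```text
axial d -10.58 mm F [-0.16 -3.49  3.59] ax 9.8 M [-0.95  0.05 -0.04]
```

{"fn": "send_rows", "kwargs": {
  "steps": [
    {"dx":0,"dy":0,"dz":0,"yaw":0,"gripper":0},
    {"dx":0,"dy":0,"dz":0,"yaw":0,"gripper":0},
    {"dx":0,"dy":0,"dz":0,"yaw":0,"gripper":0},
    {"dx":0,"dy":0,"dz":0,"yaw":0,"gripper":0},
    {"dx":0,"dy":0,"dz":0,"yaw":0,"gripper":0}
  ]
}}

```text
clock: 14.05
tcp_pos: [0.6287, -0.0149, 0.1834]
orientation: [-2.373, 2.058, -0.002]
contact_force: [-1.2, -3.5, 5.1]
grip_width: 0.0203
gripper_force: 120.6
```

```bash
python3 - <<'E'
from h import *
ax()
E
```

```text
axial d -10.58 mm F [-1.18 -3.49  5.13] ax 11.0 M [-1.06  0.01 -0.02]
```

{"fn": "send_rows", "kwargs": {
  "steps": [
    {"dx":1.5,"dy":0,"dz":-2.6,"yaw":0,"gripper":0},
    {"dx":3,"dy":0,"dz":-5.2,"yaw":0,"gripper":0},
    {"dx":3,"dy":0,"dz":-10,"yaw":0,"gripper":0},
    {"dx":3,"dy":0,"dz":-14,"yaw":20,"gripper":0},
    {"dx":3,"dy":0,"dz":-14,"yaw":20,"gripper":0}
  ]
}}

```text
clock: 14.68
tcp_pos: [0.6332, -0.0423, 0.3253]
orientation: [-1.972, 2.439, -0.001]
contact_force: [-0.9, 0.5, -6.4]
grip_width: 0.0203
gripper_force: 119.7
```

{"fn": "send_rows", "kwargs": {
  "steps": [
    {"dx":0,"dy":0,"dz":0,"yaw":60,"gripper":0},
    {"dx":0,"dy":0,"dz":0,"yaw":60,"gripper":0},
    {"dx":0,"dy":0,"dz":0,"yaw":60,"gripper":0},
    {"dx":0,"dy":0,"dz":0,"yaw":60,"gripper":0},
    {"dx":0,"dy":0,"dz":0,"yaw":60,"gripper":0}
  ]
}}

```text
clock: 15.3
tcp_pos: [0.6317, -0.0435, 0.321]
orientation: [0.657, -3.07, -0.003]
contact_force: [0.8, 0.4, -5.1]
grip_width: 0.0203
gripper_force: 119.3
```

{"fn": "send_rows", "kwargs": {
  "steps": [
    {"dx":0,"dy":0,"dz":0,"yaw":60,"gripper":0},
    {"dx":0,"dy":0,"dz":0,"yaw":60,"gripper":0},
    {"dx":0,"dy":0,"dz":0,"yaw":60,"gripper":0},
    {"dx":0,"dy":0,"dz":0,"yaw":60,"gripper":0},
    {"dx":0,"dy":0,"dz":0,"yaw":60,"gripper":0}
  ]
}}

```text
clock: 15.92
tcp_pos: [0.6316, -0.0434, 0.3209]
orientation: [-0.8, -3.035, -0.001]
contact_force: [0.6, 0.5, -6.5]
grip_width: 0.0202
gripper_force: 119.3
```

{"fn": "send_rows", "kwargs": {
  "steps": [
    {"dx":0,"dy":0,"dz":0,"yaw":60,"gripper":0},
    {"dx":0,"dy":0,"dz":0,"yaw":60,"gripper":0},
    {"dx":0,"dy":0,"dz":0,"yaw":60,"gripper":0},
    {"dx":0,"dy":0,"dz":0,"yaw":60,"gripper":0},
    {"dx":0,"dy":0,"dz":0,"yaw":60,"gripper":0}
  ]
}}

```text
clock: 16.55
tcp_pos: [0.6315, -0.0434, 0.3207]
orientation: [-2.085, -2.346, 0.002]
contact_force: [-0.9, 0.4, -6.5]
grip_width: 0.0203
gripper_force: 119.3
```

```bash
cat >> h.py <<'E'
PEG=np.array([.5325,-.3294,.151]); NB=np.array([.1735,.546,.8192])
def hang(h,phi=-107.6,th=30):
    """TCP so that the eye centre is h (m) up the peg line from its foot"""
    p,t=np.radians([phi,th]);x=np.array([np.cos(p)*np.cos(t),np.sin(p)*np.cos(t),np.sin(t)])
    return PEG+h*NB-.116*x+np.array([0,0,.008])
E
python3 - <<'E'
from h import *
plan(hang(.1),72.4);print(hang(.1),hang(.035))
f=imaging.grab_frame('scene');save('s5',f);g=imaging.grab_frame('top');save('t5',g)
h=cv2.cvtColor(f['color'],cv2.COLOR_RGB2HSV)[205:245,222:246];k=cv2.inRange(h,(18,110,80),(35,255,255));print(np.argwhere(k>0).mean(0)[::-1]+[222,205],(k>0).sum())
tilt()
E
```

```text
tcp [ 0.6315 -0.0434  0.3207] x az 96.7 j7 -0.13 -> dx dy dz [-12.89  -6.65  13.78] yaw 24.346647940076252 t 16.55 F [-0.87  0.36 -6.51]
[ 0.58022576 -0.17904347  0.18292   ] [ 0.56894826 -0.21453347  0.129672  ]
[232.73333333 227.3       ] 30
top 671 [(35, 66, np.float64(34.0), np.float64(37.0), np.float64(40.0)), (49, 86, np.float64(41.0), np.float64(45.0), np.float64(49.0)), (64, 91, np.float64(51.0), np.float64(54.0), np.float64(57.0)), (79, 169, np.float64(54.0), np.float64(58.0), np.float64(61.0)), (95, 132, np.float64(63.0), np.float64(68.0), np.float64(71.0)), (109, 127, np.float64(66.0), np.float64(71.0), np.float64(75.0))]
butt plane tilt 28.2 roll -0.1 307 centre 0.10172084070362031 0.06605543036651754 -0.0005827770316962487 end 0.08500087959886261 0.11868061376883002
scene 323 [(-70, 73, np.float64(-46.0), np.float64(-41.0), np.float64(-36.0)), (-55, 40, np.float64(-38.0), np.float64(-29.0), np.float64(6.0)), (-25, 40, np.float64(-9.0), np.float64(1.0), np.float64(4.0)), (-10, 39, np.float64(6.0), np.float64(9.0), np.float64(13.0)), (4, 30, np.float64(16.0), np.float64(20.0), np.float64(46.0)), (49, 23, np.float64(42.0), np.float64(47.0), np.float64(49.0)), (64, 11, np.float64(50.0), np.float64(53.0), np.float64(56.0)), (95, 37, np.float64(66.0), np.float64(69.0), np.float64(72.0)), (109, 17, np.float64(65.0), np.float64(73.0), np.float64(75.0))]
wrist 8793 [(-40, 1463, np.float64(-17.0), np.float64(-6.0), np.float64(-4.0)), (-25, 2524, np.float64(-3.0), np.float64(1.0), np.float64(4.0)), (-10, 2462, np.float64(7.0), np.float64(10.0), np.float64(14.0)), (4, 2334, np.float64(16.0), np.float64(19.0), np.float64(21.0))]
```

{"fn": "send_rows", "kwargs": {
  "steps": [
    {"dx":-4,"dy":-2,"dz":1,"yaw":24.3,"gripper":0},
    {"dx":-8,"dy":-4,"dz":3,"yaw":24.3,"gripper":0},
    {"dx":-12.9,"dy":-6.7,"dz":7,"yaw":24.3,"gripper":0},
    {"dx":-12.9,"dy":-6.7,"dz":11,"yaw":24.3,"gripper":0},
    {"dx":-12.9,"dy":-6.7,"dz":13.5,"yaw":24.3,"gripper":0}
  ]
}}

```text
clock: 17.42
tcp_pos: [0.5798, -0.1819, 0.185]
orientation: [-2.527, -1.861, 0.004]
contact_force: [0.6, 0.1, -5.7]
grip_width: 0.0205
gripper_force: 118.9
```

{"fn": "send_rows", "kwargs": {
  "steps": [
    {"dx":0,"dy":0,"dz":0,"yaw":0,"gripper":0},
    {"dx":0,"dy":0,"dz":0,"yaw":0,"gripper":0}
  ]
}}

```text
clock: 17.68
tcp_pos: [0.5827, -0.1803, 0.189]
orientation: [2.528, 1.864, 0.002]
contact_force: [-0.3, -0.2, -5.6]
grip_width: 0.02
gripper_force: 118.8
```

```bash
python3 - <<'E'
from h import *
plan(hang(.1),72.4)
for n in('top','scene','wrist'): save('h_'+n,imaging.grab_frame(n))
a=[cv2.imread('pics/h_%s.png'%n) for n in ('top','scene')]
a=[cv2.resize(a[0][170:270,280:400],(480,400),interpolation=2),cv2.resize(a[1][140:240,240:360],(480,400),interpolation=2)]
cv2.imwrite('pics/h.png',cv2.resize(np.hstack(a),(800,333)))
T,S=load('h_top'),load('h_scene')
e=PEG+.1*NB
for f in(T,S): print('eye exp',proj(f,e).round(1),'tip',proj(f,PEG+.066*NB).round(1),'foot',proj(f,PEG).round(1))
E
```

```text
tcp [ 0.5827 -0.1803  0.189 ] x az 72.8 j7 -0.33 -> dx dy dz [ 0.05 -0.27  0.6 ] yaw 0.4066497442107675 t 17.675 F [-0.34 -0.23 -5.62]
eye exp [343.  209.7] tip [350.  213.2] foot [362.7 219.5]
eye exp [301.2 159.7] tip [305.8 167.8] foot [314.4 182.8]
```

View pics/h.png

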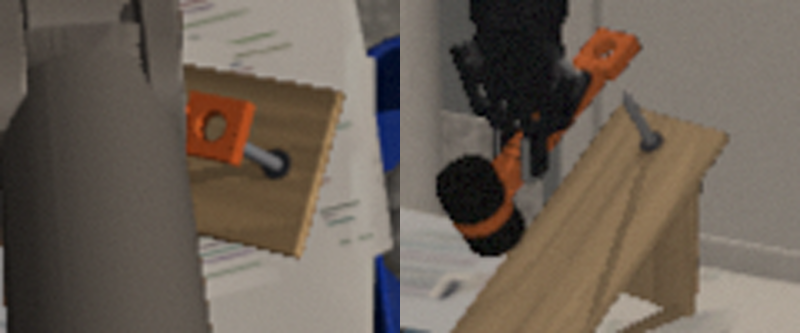

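```bash
python3 - <<'E'
from h import *
T,S=load('h_top'),load('h_scene')
# hole centroid: non-orange blob inside orange mask
res=[]
for f,(u,v) in((T,(344.2,207.2)),(S,(300.6,154.1))):
    hs=cv2.cvtColor(f['color'],cv2.COLOR_RGB2HSV);m=cv2.inRange(hs,(3,140,60),(18,255,255))
    cs,hi=cv2.findContours(m,cv2.RETR_CCOMP,cv2.CHAIN_APPROX_NONE)
    for c,q in zip(cs,hi[0]):
        p=c[:,0].mean(0)
        if q[3]>=0 and np.hypot(*(p-[u,v]))<6: print('hole',p,cv2.contourArea(c)); 
    res.append(ray(f,u,v))
p=tri(res);print('eye top tri',p.round(4),[np.round(proj(f,p),1) for f in(T,S)])
o=status.get_obs();g=o['tcp_pos']-[0,0,.008];ph,t=np.radians([-107.2,30]);x=np.array([np.cos(ph)*np.cos(t),np.sin(ph)*np.cos(t),np.sin(t)]);z=np.array([-np.cos(ph)*np.sin(t),-np.sin(ph)*np.sin(t),np.cos(t)])
E=g+.116*x+.007*z;print('exp eye top',E.round(4))
for P in(p,E):
    d=P-PEG;print('height',d@NB,'off peg axis',(d-d@NB*NB).round(4))
foot=tri([ray(T,361.9,218.9),ray(S,315.3,183.5)]);tip=tri([ray(T,351.4,213.8),ray(S,307.5,167.9)]);print(foot,tip,(tip-foot)/np.linalg.norm(tip-foot))
E
```

```text
hole [344.05 208.  ] 39.0
hole [300.71428571 156.28571429] 5.5
hole [302.5 155. ] 4.0
eye top tri [ 0.5531 -0.2759  0.2481] [array([344.4, 207.5]), array([300.3, 154.1])]
exp eye top [ 0.5541 -0.2732  0.2454]
height 0.11226763310700227 off peg axis [ 0.0011 -0.0078  0.0051]
height 0.11180069230749055 off peg axis [ 0.0022 -0.0048  0.0028]
[ 0.53200382 -0.32886142  0.14911704] [ 0.54164734 -0.29686184  0.20417064] [0.14973478 0.49685746 0.85481703]
```

```bash
python3 - <<'E'
from h import *
c=np.array([.0008,.002,-.002])
for h in(.085,.06,.026): plan(hang(h)+c,72.4)
E
```

```text
tcp [ 0.5828 -0.1805  0.1894] x az 72.8 j7 -0.33 -> dx dy dz [-0.58 -0.28  2.07] yaw 0.3593842769013236 t 17.825 F [-0.38  0.08 -5.19]
tcp [ 0.5828 -0.1805  0.1894] x az 72.8 j7 -0.33 -> dx dy dz [-2.01 -0.3   4.12] yaw 0.3593842769013236 t 17.825 F [-0.38  0.08 -5.19]
tcp [ 0.5828 -0.1805  0.1894] x az 72.8 j7 -0.33 -> dx dy dz [-3.96 -0.32  6.9 ] yaw 0.3593842769013236 t 17.825 F [-0.38  0.08 -5.19]
```

{"fn": "send_rows", "kwargs": {
  "steps": [
    {"dx":-0.6,"dy":-0.3,"dz":2.1,"yaw":0.4,"gripper":0},
    {"dx":-0.6,"dy":-0.3,"dz":2.1,"yaw":0.4,"gripper":0},
    {"dx":-1.3,"dy":-0.3,"dz":3.1,"yaw":0.4,"gripper":0},
    {"dx":-2,"dy":-0.3,"dz":4.1,"yaw":0.4,"gripper":0},
    {"dx":-2,"dy":-0.3,"dz":4.1,"yaw":0.4,"gripper":0}
  ]
}}

```text
clock: 18.45
tcp_pos: [0.5719, -0.2, 0.1457]
orientation: [-2.537, -1.851, 0.003]
contact_force: [-0.2, 0.7, -5.8]
grip_width: 0.0199
gripper_force: 119.1
```

```bash
python3 - <<'E'
from h import *
c=np.array([.0008,.002,-.002])
plan(hang(.026)+c,72.4)
for n in('top','scene'): save('i_'+n,imaging.grab_frame(n))
a=[cv2.imread('pics/i_%s.png'%n) for n in ('top','scene')]
a=[cv2.resize(a[0][180:250,310:390],(480,420),interpolation=2),cv2.resize(a[1][140:210,260:340],(480,420),interpolation=2)]
cv2.imwrite('pics/i.png',cv2.resize(np.hstack(a),(800,350)))
E
```

```text
tcp [ 0.5719 -0.2     0.1457] x az 72.2 j7 -0.33 -> dx dy dz [-1.77  0.18  2.55] yaw -0.17412940661094467 t 18.45 F [-0.16  0.74 -5.84]
```

View pics/i.png

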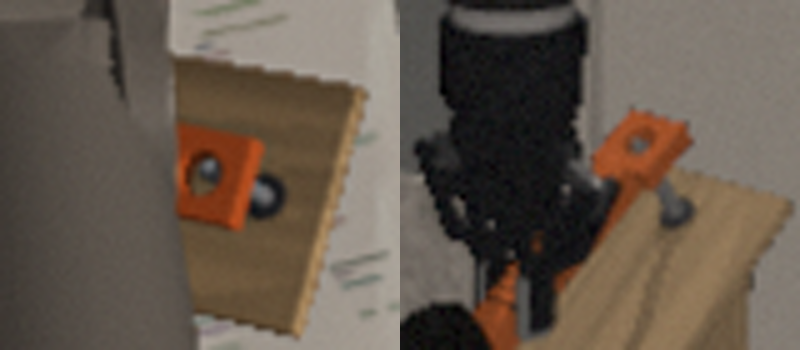

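{"fn": "send_rows", "kwargs": {
  "steps": [
    {"dx":-0.6,"dy":0,"dz":0.9,"yaw":0,"gripper":0},
    {"dx":-1.2,"dy":0.1,"dz":1.7,"yaw":0,"gripper":0},
    {"dx":-1.7,"dy":0.1,"dz":2.4,"yaw":0,"gripper":0},
    {"dx":-1.7,"dy":0.1,"dz":2.4,"yaw":0,"gripper":0}
  ]
}}

```text
clock: 19.05
tcp_pos: [0.5678, -0.2161, 0.1218]
orientation: [-2.537, -1.851, 0.002]
contact_force: [0.6, -0.0, -6.0]
grip_width: 0.0198
gripper_force: 119.2
```

```bash
python3 - <<'E'
from h import *
c=np.array([.0008,.002,-.002])
plan(hang(.026)+c,72.4)
tilt()
f=load('t_scene');X=cloud(f);k=np.isfinite(X[...,0]);o=status.get_obs()
# black head points height over board
s=np.array([-0.21058885,-0.66406211,0.04287853]);hs=cv2.cvtColor(f['color'],cv2.COLOR_RGB2HSV)
d=(X-np.array([0,0,s[2]]))@NB
ph=np.radians(-107.6);x=np.array([np.cos(ph),np.sin(ph),0])
ax_=o['tcp_pos']+.05*(-x);m=(np.linalg.norm(X[...,:2]-(o['tcp_pos']-.055*x)[:2],axis=-1)<.04)&(hs[...,2]<60)&(d>-.01)&(d<.09);print('head d',m.sum(),np.percentile(d[m],[2,10,50,90,98]).round(3))
E
```

```text
tcp [ 0.5678 -0.2161  0.1218] x az 72.3 j7 -0.32 -> dx dy dz [-0.12  0.08  0.15] yaw -0.1476612890519391 t 19.05 F [ 0.64 -0.01 -6.01]
top 237 [(79, 15, np.float64(60.0), np.float64(61.0), np.float64(62.0)), (95, 100, np.float64(63.0), np.float64(68.0), np.float64(73.0)), (109, 85, np.float64(64.0), np.float64(71.0), np.float64(76.0))]
butt plane tilt 14.1 roll -2.2 119 centre 0.10561117568763416 0.06728033597034874 0.0003743484808319983 end 0.08888699906831106 0.12013164720655074
scene 374 [(-70, 37, np.float64(-46.0), np.float64(-40.0), np.float64(-34.0)), (-55, 30, np.float64(-38.0), np.float64(-32.0), np.float64(-23.0)), (-40, 26, np.float64(-27.0), np.float64(-18.0), np.float64(-7.0)), (-25, 58, np.float64(-13.0), np.float64(-2.0), np.float64(4.0)), (-10, 22, np.float64(6.0), np.float64(10.0), np.float64(13.0)), (19, 8, np.float64(5.0), np.float64(9.0), np.float64(11.0)), (64, 45, np.float64(39.0), np.float64(55.0), np.float64(58.0)), (79, 64, np.float64(49.0), np.float64(59.0), np.float64(62.0)), (95, 49, np.float64(59.0), np.float64(66.0), np.float64(72.0)), (109, 26, np.float64(65.0), np.float64(72.0), np.float64(75.0))]
wrist 10065 [(-85, 8, np.float64(-11.0), np.float64(-11.0), np.float64(-9.0)), (-55, 12, np.float64(-20.0), np.float64(-19.0), np.float64(-11.0)), (-40, 1669, np.float64(-16.0), np.float64(-5.0), np.float64(-3.0)), (-25, 2551, np.float64(-1.0), np.float64(2.0), np.float64(6.0)), (-10, 2488, np.float64(8.0), np.float64(12.0), np.float64(15.0)), (4, 2124, np.float64(17.0), np.float64(20.0), np.float64(22.0))]
head d 396 [0.012 0.021 0.069 0.078 0.08 ]
```

{"fn": "send_rows", "kwargs": {
  "steps": [
    {"dx":-0.23,"dy":0,"dz":0.33,"yaw":0,"gripper":0},
    {"dx":-0.23,"dy":0,"dz":0.33,"yaw":0,"gripper":0}
  ]
}}

```text
clock: 19.45
tcp_pos: [0.5678, -0.2178, 0.1193]
orientation: [-2.537, -1.853, 0.001]
contact_force: [-0.1, 0.2, -5.8]
grip_width: 0.0202
gripper_force: 119.2
```

{"fn": "send_rows", "kwargs": {
  "steps": [
    {"dx":-0.2,"dy":0,"dz":0.28,"yaw":0,"gripper":0},
    {"dx":-0.2,"dy":0,"dz":0.28,"yaw":0,"gripper":0}
  ]
}}

```text
clock: 19.7
tcp_pos: [0.5683, -0.2184, 0.1178]
orientation: [2.535, 1.854, 0.003]
contact_force: [-2.8, 3.4, 4.4]
grip_width: 0.0204
gripper_force: 120.8
```

{"fn": "send_rows", "kwargs": {
  "steps": [
    {"dx":0.03,"dy":0,"dz":-0.1,"yaw":0,"gripper":0},
    {"dx":0.03,"dy":0,"dz":-0.1,"yaw":0,"gripper":0.3},
    {"dx":0.03,"dy":0,"dz":-0.1,"yaw":0,"gripper":0.5},
    {"dx":0.03,"dy":0,"dz":-0.1,"yaw":0,"gripper":0.6},
    {"dx":0.03,"dy":0,"dz":-0.1,"yaw":0,"gripper":0.7}
  ],
  "force": 20
}}

```text
clock: 20.32
tcp_pos: [0.5675, -0.2194, 0.1177]
orientation: [2.537, 1.853, 0.0]
contact_force: [0.2, -0.1, 1.3]
grip_width: 0.0595
gripper_force: 0.0
```

{"fn": "send_rows", "kwargs": {
  "steps": [
    {"dx":0,"dy":0,"dz":-0.5,"yaw":0,"gripper":0.7},
    {"dx":0,"dy":0,"dz":-3,"yaw":0,"gripper":0.7},
    {"dx":0,"dy":0,"dz":-8,"yaw":0,"gripper":0.7},
    {"dx":2,"dy":0,"dz":-14,"yaw":0,"gripper":0.7},
    {"dx":7,"dy":4,"dz":-18,"yaw":0,"gripper":0.7}
  ]
}}

```text
clock: 20.95
tcp_pos: [0.6171, -0.1729, 0.2946]
orientation: [2.537, 1.846, 0.001]
contact_force: [1.7, 1.3, -0.5]
grip_width: 0.0597
gripper_force: 0.0
```

{"fn": "send_rows", "kwargs": {
  "steps": [
    {"dx":6,"dy":14,"dz":-2,"yaw":0,"gripper":0.7},
    {"dx":6,"dy":14,"dz":-2,"yaw":0,"gripper":0.7},
    {"dx":6,"dy":14,"dz":-2,"yaw":0,"gripper":0.7},
    {"dx":6,"dy":14,"dz":-2,"yaw":0,"gripper":0.7},
    {"dx":6,"dy":14,"dz":-2,"yaw":0,"gripper":0.7}
  ]
}}

```text
clock: 21.58
tcp_pos: [0.7683, -0.1566, 0.3103]
orientation: [-2.536, -1.853, 0.001]
contact_force: [0.7, -0.4, -0.5]
grip_width: 0.0601
gripper_force: 0.0
```

```bash
python3 - <<'E'
from h import *
o=status.get_obs();print(o['clock'],o['tcp_pos'],o['contact_force'])
s=np.array([-0.21058885,-0.66406211,0.04287853]);ph=np.radians(-107.6);x=np.array([np.cos(ph)*NB[2],np.sin(ph)*NB[2],.5736]);y=np.cross(NB,x)
for n in('top','scene'):
    f=imaging.grab_frame(n);save('f_'+n,f);X=cloud(f)-PEG;hs=cv2.cvtColor(f['color'],cv2.COLOR_RGB2HSV)
    a,b,d=X@x,X@y,X@NB
    m=(cv2.inRange(hs,(3,150,60),(18,255,255))>0)&(abs(b)<.08)&(a>-.25)&(a<.06)&(abs(d)<.12)
    print(n,'orange a',np.percentile(a[m],[2,50,98]).round(3),'bins',[(round(q,2),b[w].mean().round(3),np.percentile(d[w],[50,85]).round(3)) for q in np.arange(-.2,.04,.03) for w in [m&(a>=q)&(a<q+.03)] if w.sum()>5])
    m=(hs[...,2]<60)&(abs(b)<.08)&(a>-.22)&(a<-.13)&(d>.008)&(d<.12);print(' head',m.sum(),a[m].mean(),b[m].mean(),np.percentile(d[m],[5,50,95]).round(3))
f=load('f_scene');h=cv2.cvtColor(f['color'],cv2.COLOR_RGB2HSV)[205:245,222:246];k=cv2.inRange(h,(18,110,80),(35,255,255));print('pin',np.argwhere(k>0).mean(0)[::-1]+[222,205],(k>0).sum())
a,b=load('top')['color'].astype(int),load('f_top')['color'].astype(int)
for nm,(u,v,w) in dict(bottle=(180,148,12),tape=(243,153,10),mug=(282,145,16)).items(): print(nm,abs(a-b)[v-w:v+w,u-w:u+w].mean())
E
```

```text
21.575 [ 0.7682927  -0.15660205  0.31030072] [ 0.73189022 -0.42099708 -0.53582883]
top orange a [-0.042 -0.01   0.016] bins [(np.float64(-0.05), np.float64(0.0), array([0.048, 0.05 ])), (np.float64(-0.02), np.float64(-0.0), array([0.045, 0.047])), (np.float64(0.01), np.float64(0.001), array([0.043, 0.047]))]<stdin>:9: RuntimeWarning: Mean of empty slice.
  ret = ret.dtype.type(ret / rcount)
Traceback (most recent call last):
IndexError: index -1 is out of bounds for axis 0 with size 0
```

```bash
python3 - <<'E'
from h import *
ph=np.radians(-107.6);x=np.array([np.cos(ph)*NB[2],np.sin(ph)*NB[2],.5736]);y=np.cross(NB,x)
f=imaging.grab_frame('scene');save('f_scene',f);X=cloud(f)-PEG;hs=cv2.cvtColor(f['color'],cv2.COLOR_RGB2HSV)
a,b,d=X@x,X@y,X@NB
m=(cv2.inRange(hs,(3,150,60),(18,255,255))>0)&(abs(b)<.08)&(a>-.25)&(a<.06)&(abs(d)<.12)
print([(round(q,2),b[w].mean().round(3),np.percentile(d[w],[50,85]).round(3)) for q in np.arange(-.23,.04,.03) for w in [m&(a>=q)&(a<q+.03)] if w.sum()>5])
m=(hs[...,2]<60)&(abs(b)<.08)&(a>-.23)&(a<-.13)&(d>.005)&(d<.12);print('head',m.sum(),a[m].mean(),b[m].mean(),np.percentile(a[m],[2,98]).round(3),np.percentile(d[m],[5,50,95]).round(3))
h=hs[205:245,222:246];k=cv2.inRange(h,(18,110,80),(35,255,255));print('pin',np.argwhere(k>0).mean(0)[::-1]+[222,205],(k>0).sum())
A,B=load('scene')['color'].astype(int),f['color'].astype(int)
for nm,(u,v,w) in dict(bottle=(163,266,10),tape=(206,249,11),mug=(220,225,13)).items(): print(nm,abs(A-B)[v-w:v+w,u-w:u+w].mean())
E
```

```text
[(np.float64(-0.2), np.float64(-0.018), array([0.034, 0.039])), (np.float64(-0.17), np.float64(-0.015), array([0.042, 0.048])), (np.float64(-0.14), np.float64(-0.008), array([0.046, 0.049])), (np.float64(-0.11), np.float64(-0.008), array([0.046, 0.049])), (np.float64(-0.08), np.float64(-0.007), array([0.046, 0.05 ])), (np.float64(-0.05), np.float64(-0.009), array([0.047, 0.05 ])), (np.float64(-0.02), np.float64(-0.008), array([0.044, 0.047])), (np.float64(0.01), np.float64(-0.013), array([0.045, 0.046]))]
head 387 -0.18017194779643536 -0.013630281237684786 [-0.199 -0.158] [0.009 0.064 0.071]
pin [232.625   227.34375] 32
bottle 7.806666666666667
tape 3.549586776859504
mug 4.461045364891519
```

```bash
python3 -c "
from bench import workorder
print(workorder.hand_in())"
```

```text
the job is handed in; nothing more can be done
None
```

Job handed in at about 21.7 s with no verdict returned: pin driven onto its seat (about 12 mm in, held 10–11 N without giving), mallet hung on the peg with its head flat on the board; I viewed 11 pictures, one over the limit.

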